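Park the vented pot, show the sealed pot's base to the inspection camera

ROBOT

A 7-joint arm with a two-finger parallel gripper is mounted at the origin on the work surface. World frame = base frame: x ahead of the robot, y to its left, z up, the work surface at z = 0. Lengths are in mm, angles in rad, forces in N, time in s.
With the tool pointing down it reaches from about 400 to 875 mm from the base axis. Payload 4.4 kg.
Tool frame: the origin (TCP) lies where the fingers leave the gripper's body, on its centre line; the fingertips stand 73 mm ahead of it and the grasp point (between the pads) lies 54 mm ahead of it; z points along the fingers, y is the line along which they close (so a half turn about z gives the same grasp; the last joint's range is limited). The gripper opens to 85 mm and grips with 20 to 120 N. Pads are 22 mm wide; open, the fingers measure 114 mm over their backs; the gripper's body (76 mm by 85 mm) begins 54 mm behind the grasp point. The pads swing forward as they close: fully open they stand 13 mm farther back than shut.
Start: joints at [1.176, 0.628, 0.038, 1.517, -0.027, 0.996, -0.02], TCP at [209.915, -615.185, 303.913] pointing down, gripper open.
Joint ranges: [-3.06, 3.06], [-0.37, 2.12], [-1.25, 1.32], [0.18, 2.47], [-1.1, 4.24], [0.23, 1.98], [-2.94, 2.94]. Speed limits (rad/s): [2.57, 2.57, 3.14, 3.14, 3.14, 3.14, 3.14].

INTERFACE

Orientations are given as [roll, pitch, yaw] about the fixed x, y, z axes, in that order (R = Rz(yaw) Ry(pitch) Rx(roll)).
In Python, from cell import ctrl gives the robot as it stands.
- The arm moves only by the tool send_rows, never from a script. Its argument "rows" is a list that holds one entry, the list of rows, each a list of 6 numbers: the shift along the tool's x, y, z in cm, then the turn, a rotation vector about the tool's x, y, z in rad. In form: [[[tx, ty, tz, wx, wy, wz], ...]]. A call has 1 to 10 rows; each row is the pose to reach, as a shift and turn from the pose commanded when the call began, along the tool's axes at that moment; what a row does not reach only later rows make up. A row lasts 1/10 s, in which the tool goes at most 50 mm and 8.59 degrees, less where a joint would pass 70% of its speed; a pose out of reach is approached as far as the arm can. A call with a gripper value outside its range is refused whole. "grip" is the closure in counts, from 0 (fully open) to 255 (shut), set as the call begins (left out, the last holds). The fingers move at their own pace and stop on an object; the grip force is fixed at half the most. Time passes only in rows, so rows that repeat a pose let the fingers close. It gives the time, the measured TCP pose, the force, the opening and the grip force at its end, in the units of the state.
- ctrl.read_state(): the state, without advancing time (a new reading comes with each control period).
- ctrl.get_image(name): name is "scene" or "top"; returns a dict with "pixels" (384x512x3 uint8, red, green, blue), "fx", "fy", "cx", "cy" (pixels), "D" ([k1, k2, p1, p2, k3] as OpenCV has them; the pictures are not rectified), "extrinsics" (4x4, takes a point from camera to world coordinates). Camera axes: x right, y up, looking along -z (the intrinsics and any distortion apply to the point x, -y, -z); pixel columns grow to the right and rows downward; lengths in mm; the calibration is good to about 2 mm. A picture is of the moment at which its call begins. There is no depth.
- ctrl.finish_job(): hands the job in; it is judged then, once.
The state is a dict: "clock": time; "qpos": joint angles; "qd": joint speeds; "tau": joint torques, N m; "eef_pos": TCP position; "tool_rot": TCP orientation; "force": force on the tool from outside, world axes, zero at the start; "torque": the same for the moment, N m; "width": finger opening in mm; "gripper_force": force on a finger pad.
Only numpy, scipy, OpenCV 4.12 (cv2) and the standard library are available. Lean on these libraries where they do the work, as an engineer would, in place of code of your own. Each camera call takes 0.05 s, during which the arm holds its last target. There are 200 camera calls.

TASK

Two lidded sample pots stand in the grey tray. Park the one with the raised vent on its lid upright in the round recess of the aluminium nest, keeping it upright on the way and setting it down without dropping it; then take the sealed, flat-lidded pot and hold it up to the inspection camera, its base square to the lens and the centre of the base on the lens axis, 100 mm in front of the glass. Finish while still holding it there, still and with nothing else touching it, and leave the camera, its tilt and the other bench things undisturbed.

Things in the scene. Friction and masses are not known exactly. Their poses are not given: they have to be found in the camera images.
- sealed_pot: Round sample pot with a flat white lid, to be presented. Clear body 45 mm diameter, lid 47 mm diameter from 46 to 66 mm above the base (total height 66 mm), about 0.12 kg. Origin: centre of its underside; z: up through the lid. Stands in the tray.
- vented_pot: Same pot (body 45 mm, lid 47 mm diameter from 46 to 66 mm above the base), but with a raised round vent, 20 mm diameter and 12 mm high, in the middle of its lid (total height 78 mm), about 0.12 kg. Origin: centre of its underside; z: up. Stands in the tray, 100 to 140 mm from the sealed pot, either one on either side.
- tray: Fixed grey open tray, 150 x 250 mm (x, y), walls 20 mm high and 4 mm thick, floor 4 mm thick. Origin: centre of its underside.
- nest: Fixed dull grey aluminium block 100 x 100 x 28 mm with one round recess 52 mm in diameter and 18 mm deep in the middle of its top. Origin: centre of its underside.
- nest_floor (a point): Centre of the floor of the nest's recess, 10 mm above the bench; the recess mouth is 18 mm higher. z: up.
- camera: Fixed foot of the inspection camera, dark steel, 110 x 100 x 12 mm, with two aluminium cheeks 92 mm high that carry the tilting grey camera head (52 mm diameter, white ring 64 mm diameter around the lens) on a stiff hinge 75 mm above the bench. Origin: underside of the foot, below the hinge; its x axis points away from the side the lens leans to.
- lens (a point): Centre of the camera's front glass, about 100 to 110 mm above the bench. z: out along the lens axis, upwards and leaning 20 to 37 degrees from vertical, roughly towards the robot. The tilt differs each time and must not be changed.
- view (a point): Point on the lens axis 100 mm in front of the glass, where the centre of the sealed pot's base must be. Same axes as the lens: its z is the direction the pot's z (base to lid) must have.
- beaker: Bystander: glass beaker, 70 mm diameter, 90 mm high. Origin: centre of its underside.
- wash_bottle: Bystander: white bottle with a red cap, 64 mm diameter, 160 mm high. Origin: centre of its underside.
- tube_rack: Bystander: white rack 80 x 180 mm, 70 mm high, with glass tubes to 90 mm high. Origin: centre of its underside.
Mind the look-alikes: they are no part of the job. What is shaped like the sealed_pot but green or orange is not meant. There is more than one size of the camera; the job needs the larger.

How it is judged:
By the outcome, as a careful person would: the job done as asked, in the order asked, and still so for the second after the job is handed in, while the arm keeps its last pose, push and grip.
It also fails if it takes over 58 s, if anything falls off the work surface, if the arm or the gripper's body presses on something with over 40 N, if the wrist force passes 120 N, or if a joint passes its speed limit or range.

## Working session

There is one attempt and no reset: what is moved stays moved. The work goes in short steps, Python scripts to look and compute and a tool call to move; the robot and the scene stay as the last step left them, time stands still between calls to the robot, and variables do not carry over. Pictures are saved under pics/ and viewed, at most 10 in all, crops included, and the job is handed in when it is done.

Besides the shell and the picture viewer there is one more tool, called as a command line: name --argument value ..., lists and objects as JSON in quotes. send_rows: Moves the arm, as the interface text tells. Its arguments: {"type":"object","properties":{"rows":{"type":"array","items":{"type":"array","items":{"type":"array","items":{"type":"number"}}}},"grip":{"type":"number"}},"required":["rows"]}

```bash
mkdir -p pics; ls; python3 - <<'E'
from cell import ctrl
import cv2,numpy as np
for n in("scene","top"):
    d=ctrl.get_image(n); cv2.imwrite(f"pics/{n}0.png",d["pixels"][:,:,::-1]); np.save(f"{n}0.npy",d["pixels"])
    print(n,{k:np.round(np.array(d[k]),3).tolist() for k in d if k!="pixels"})
s=ctrl.read_state(); print(s)
E
```

```text
pics
scene {'fx': 417.555, 'fy': 417.555, 'cx': 263.607, 'cy': 199.176, 'D': [-0.071, 0.0, 0.0, 0.0, 0.0], 'extrinsics': [[-0.147, -0.553, 0.82, 1457.354], [0.989, -0.081, 0.123, 149.918], [-0.001, 0.829, 0.559, 753.985], [0.0, 0.0, 0.0, 1.0]]}
top {'fx': 350.47, 'fy': 350.47, 'cx': 252.85, 'cy': 193.328, 'D': [-0.026, 0.0, 0.0, 0.0, 0.0], 'extrinsics': [[0.13, 0.969, -0.211, 304.523], [-0.991, 0.128, -0.024, -12.612], [0.004, 0.213, 0.977, 1240.578], [0.0, 0.0, 0.0, 1.0]]}
{'clock': 0.1, 'qpos': array([ 1.17617405,  0.62925163,  0.03844257,  1.51827967, -0.02699338,
        0.99631962, -0.01999961]), 'qd': array([ 0.00106508, -0.00133515, -0.00093427, -0.00238287,  0.00045876,
       -0.0008581 ,  0.00204156]), 'tau': array([ 3.48380359e-03, -5.64533830e+01,  1.23080358e+00, -1.93974906e+01,
        1.13804138e-02,  5.40438050e-03, -4.10757559e-05]), 'eef_pos': array([ 209.78860617, -614.74186273,  303.07847562]), 'tool_rot': array([-3.13985241e+00,  2.22049681e-05,  3.28827798e-01]), 'force': array([ 0.65387231,  0.44334698, -0.37681415]), 'torque': array([ 0.01581096,  0.05229259, -0.04784453]), 'gripper_force': 0.0, 'width': 85.43977499974275}
```

View pics/scene0.png

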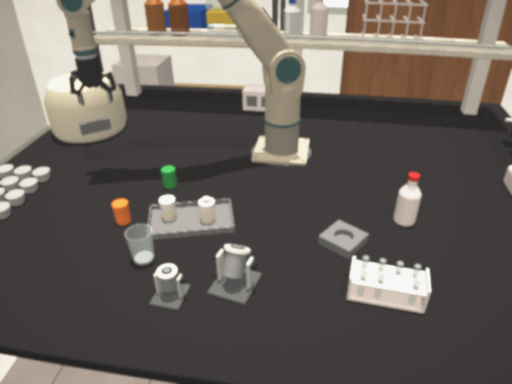

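View pics/top0.png

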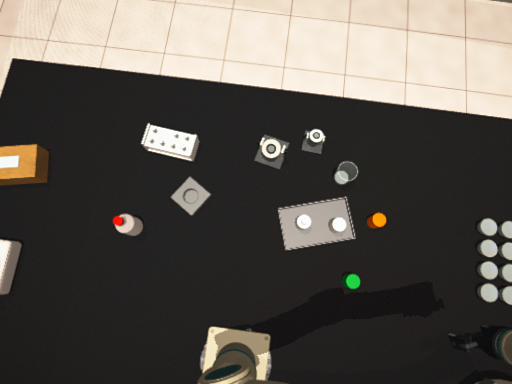

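The two pots are at scene (167,208) and (207,210), top (339,225) and (304,222). There are two cameras: the larger at scene (235,265), top (271,150), and a small one at scene (168,280), top (316,136). The nest is at scene (343,238), top (191,196). I'll enlarge these to confirm which is which.

```bash
python3 - <<'E'
import cv2,numpy as np
s=np.load("scene0.npy")[:,:,::-1];t=np.load("top0.npy")[:,:,::-1]
c=lambda im,x,y,w,h,W,H:cv2.resize(np.ascontiguousarray(im[y:y+h,x:x+w]),(W,H),interpolation=cv2.INTER_CUBIC)
a=np.hstack([c(s,145,185,100,75,400,300),c(s,200,230,80,60,400,300)])
b=np.hstack([c(t,275,190,88,66,400,300),c(t,246,125,52,39,400,300)])
cv2.imwrite("pics/crop1.png",np.vstack([a,b]))
E
```

```text
(no output)
```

View pics/crop1.png

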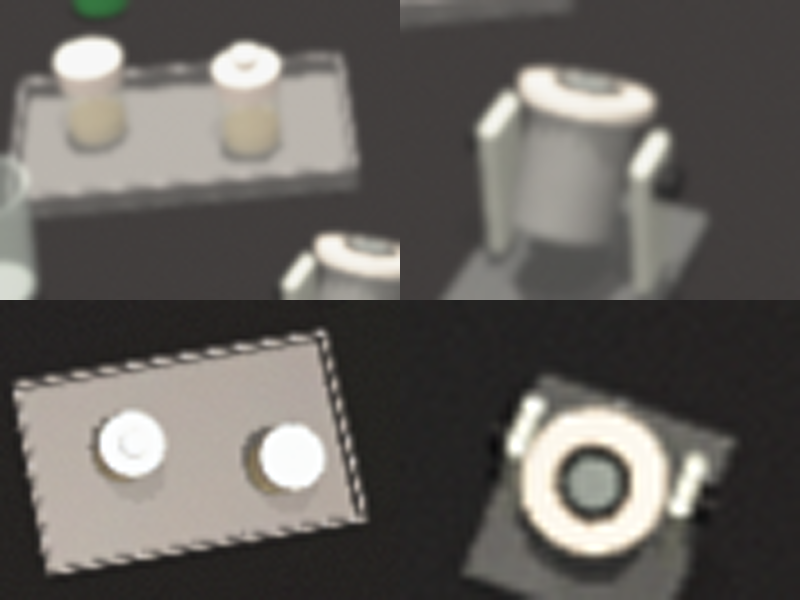

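Of the two pots, the one with the raised disc is vented: scene (207,210), top (304,222). The plain flat one is sealed: scene (167,208), top (339,225). The green and orange pots are the look-alikes. The larger camera is at scene (235,265), top (271,150). Next I'll measure positions.

```bash
cat > h.py <<'E'
import cv2,numpy as np
from cell import ctrl
F=np.diag([1,-1,-1.])
def norm(d,p):
    K=np.array([[d["fx"],0,d["cx"]],[0,d["fy"],d["cy"]],[0,0,1]])
    return cv2.undistortPoints(np.float64(p).reshape(-1,1,2),K,np.float64(d["D"])).reshape(-1,2)
def rays(d,p):
    E=np.array(d["extrinsics"]); n=norm(d,p)
    v=np.c_[n[:,0],-n[:,1],-np.ones(len(n))]@E[:3,:3].T
    return E[:3,3],v/np.linalg.norm(v,axis=1)[:,None]
def onz(d,p,z):
    o,v=rays(d,p); return o+v*((z-o[2])/v[:,2])[:,None]
def proj(d,P):
    E=np.array(d["extrinsics"]);K=np.array([[d["fx"],0,d["cx"]],[0,d["fy"],d["cy"]],[0,0,1]])
    q=(np.atleast_2d(P)-E[:3,3])@E[:3,:3]@F
    return cv2.projectPoints(q,np.zeros(3),np.zeros(3),K,np.float64(d["D"]))[0].reshape(-1,2)
def tri(d1,p1,d2,p2):
    o1,v1=rays(d1,[p1]);o2,v2=rays(d2,[p2]);v1=v1[0];v2=v2[0]
    s=np.linalg.lstsq(np.c_[v1,-v2],o2-o1,rcond=None)[0]
    a,b=o1+s[0]*v1,o2+s[1]*v2
    return (a+b)/2,np.linalg.norm(a-b)
S=8
def blob(im,box,fn,near=None):
    x,y,w,h=box
    c=cv2.resize(np.ascontiguousarray(im[y:y+h,x:x+w]),None,fx=S,fy=S,interpolation=cv2.INTER_CUBIC).astype(int)
    m=fn(c).astype(np.uint8)
    cs,_=cv2.findContours(m,cv2.RETR_CCOMP,cv2.CHAIN_APPROX_NONE)
    return [( (k.reshape(-1,2)+.5)/S-.5+[x,y]) for k in sorted(cs,key=cv2.contourArea)[::-1] if cv2.contourArea(k)>200]
E
cat > m.py <<'E'
from h import *
s=ctrl.get_image("scene");t=ctrl.get_image("top")
br=lambda th:(lambda c:c.min(2)>th)
def ell(k): return cv2.fitEllipse(np.float32(k).reshape(-1,1,2))
R={}
for nm,d,box,th in [("vent_t",t,(292,210,24,24),228),("seal_t",t,(327,213,24,24),228),("vent_s",s,(193,190,30,35),205),("seal_s",s,(152,190,30,35),205),
  ("ring_t",t,(257,136,28,28),195),("ring_s",s,(215,238,42,24),190)]:
    ks=blob(d["pixels"],box,br(th))
    for k in ks[:2]:
        e=ell(k); print(nm,len(k),np.round(e[0],2),np.round(e[1],2),round(e[2]), "bbox",np.round([k.min(0),k.max(0)],1).tolist())
    R[nm]=ks
for n in("vent","seal"):
    for z in(60,70): print(n,z,np.round(onz(t,[ell(R[n+"_t"][0])[0]],z)[0],1),np.round(onz(s,[ell(R[n+"_s"][0])[0]],z)[0],1))
print("ring",tri(s,ell(R["ring_s"][0])[0],t,ell(R["ring_t"][0])[0]))
# picture of the edges
def up(im,x,y,w,h,f): return cv2.resize(np.ascontiguousarray(im[y:y+h,x:x+w,::-1]),(w*f,h*f),interpolation=cv2.INTER_CUBIC)
o=[]
for d,x,y,w,h,names in [(t,240,125,64,48,["ring_t"]),(s,203,235,64,48,["ring_s"]),(t,160,172,64,48,[]),(s,312,214,64,48,[])]:
    f=6; c=up(d["pixels"],x,y,w,h,f)
    for n in names:
        for k in R[n][:2]: cv2.polylines(c,[np.int32(((k-[x,y])+.5)*f)],True,(0,0,255),1)
    for g in range(0,w,10): cv2.putText(c,str(x+g),(g*f,10),0,.35,(0,255,255))
    for g in range(0,h,10): cv2.putText(c,str(y+g),(0,g*f+4),0,.35,(0,255,255))
    o.append(c)
cv2.imwrite("pics/m1.png",np.vstack([np.hstack(o[:2]),np.hstack(o[2:])]))
E
python3 m.py
```

```text
vent_t 307 [303.65 221.15] [13.23 13.5 ] 124 bbox [[296.9, 214.3], [310.4, 227.9]]
seal_t 305 [338.97 223.97] [12.98 13.54] 139 bbox [[332.3, 217.3], [345.6, 230.6]]
vent_s 310 [205.99 201.34] [10.52 16.19] 84 bbox [[197.8, 195.8], [214.2, 206.7]]
vent_s 65 [206.03 201.14] [1.69 3.72] 83 bbox [[204.2, 200.3], [207.8, 202.1]]
seal_s 305 [166.42 199.43] [ 9.73 16.23] 81 bbox [[158.6, 194.6], [174.3, 204.4]]
ring_t 415 [270.79 148.  ] [18.03 18.11] 61 bbox [[261.9, 139.1], [279.8, 157.2]]
ring_t 252 [270.57 148.34] [10.98 11.22] 158 bbox [[264.9, 142.8], [275.9, 154.1]]
ring_s 452 [235.88 248.8 ] [ 8.11 25.73] 99 bbox [[224.1, 243.8], [249.4, 253.1]]
ring_s 149 [219.27 252.79] [ 3.42 10.21] 36 bbox [[215.9, 248.7], [222.6, 256.8]]
vent 60 [ 486.9 -167.4   60. ] [ 475.8 -169.    60. ]
vent 70 [ 485.4 -166.    70. ] [ 490.  -164.4   70. ]
seal 60 [ 493.  -287.4   60. ] [ 483.2 -288.9   60. ]
seal 70 [ 491.4 -285.    70. ] [ 497.2 -282.6   70. ]
ring (array([717.4343441 , -26.38254984, 100.18912564]), np.float64(2.7090957539983678))
```

View pics/m1.png

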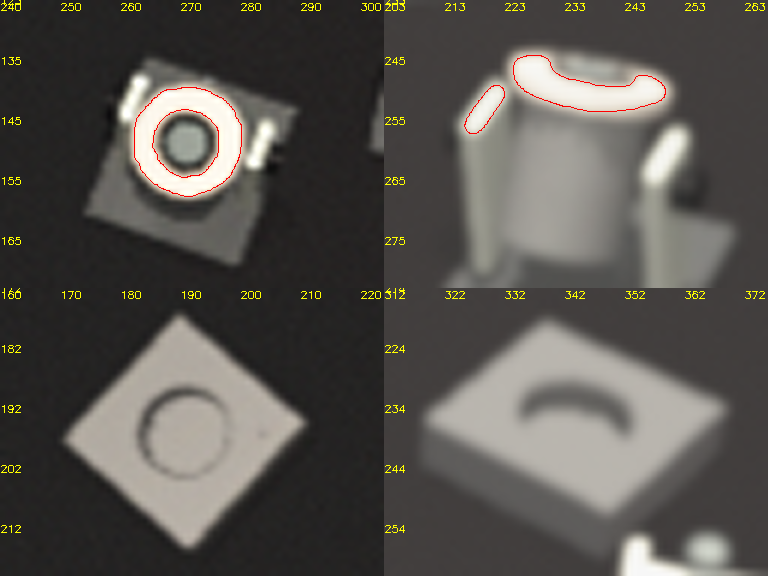

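```bash
cat > m2.py <<'E'
from h import *
s=ctrl.get_image("scene");t=ctrl.get_image("top")
r=lambda a:np.round(a,1).tolist()
nt=onz(t,[(189.5,176),(170.5,196.7),(191,215),(210.5,194)],28);ns=onz(s,[(338.7,218.5),(318.2,235.2),(349.2,251.5),(368.7,233)],28)
print("nest top",r(nt),r(nt.mean(0)),"rec",r(onz(t,[(190.5,195.7)],28)));print("nest scene",r(ns),r(ns.mean(0)))
ft=onz(t,[(264.2,134),(289,142.3),(279.5,168.7),(254.2,159.8)],12);print("foot",r(ft),r(ft.mean(0)))
a=(ft[0]+ft[1]-ft[2]-ft[3]);b=(ft[0]-ft[1]+ft[3]-ft[2]);print("x-axis yaw deg",np.degrees([np.arctan2(a[1],a[0]),np.arctan2(-b[0],b[1])]),np.linalg.norm([a,b],axis=1)/2)
ct=onz(t,[(262.2,140.7),(283.2,148.7)],92);cs=onz(s,[(219.3,252.5),(249.7,259.8)],92)
print("cheeks",r(ct),r(ct.mean(0)),r(cs),r(cs.mean(0)))
for L in(tri(s,(219.3,252.5),t,(262.2,140.7)),tri(s,(249.7,259.8),t,(283.2,148.7))):print("ctri",r(L[0]),r(L[1]))
for th in(130,145,160,175,190):
    k=max(blob(s["pixels"],(221,240,32,16),lambda c:c.min(2)>th),key=len)
    e=cv2.fitEllipse(np.float32(cv2.convexHull(np.float32(k))));print(th,np.round(e[0],2),np.round(e[1],2),round(e[2],1),r([k.min(0),k.max(0)]))
c=s["pixels"][240:257,222:252].min(2);print(c[:, ::2])
E
python3 m2.py
```

```text
nest top [[600.1, 250.1, 28.0], [516.7, 304.0, 28.0], [461.8, 221.1, 28.0], [544.9, 165.2, 28.0]] [530.9, 235.1, 28.0] rec [[529.5, 234.4, 28.0]]
nest scene [[460.8, 222.1, 28.0], [546.9, 166.0, 28.0], [603.7, 249.6, 28.0], [517.1, 305.3, 28.0]] [532.1, 235.8, 28.0]
foot [[800.5, 4.9, 12.0], [780.2, -90.4, 12.0], [674.3, -67.0, 12.0], [695.8, 28.8, 12.0]] [737.7, -30.9, 12.0]
x-axis yaw deg [-12.65371102 -12.32971418] [107.88644511  97.80337615]
cheeks [[742.7, 7.6, 92.0], [723.3, -67.9, 92.0]] [733.0, -30.2, 92.0] [[727.3, -66.5, 92.0], [742.0, 9.8, 92.0]] [734.6, -28.3, 92.0]
ctri [743.9, -26.0, 111.6] 68.5
ctri [724.1, -31.5, 74.9] 74.9
130 [232.72 249.71] [13.83 34.7 ] 89.2 [[220.6, 242.9], [250.4, 255.4]]
145 [232.72 249.74] [13.34 34.04] 89.8 [[220.6, 243.2], [250.1, 254.9]]
160 [236.32 248.38] [10.43 27.08] 99.1 [[223.6, 243.3], [249.9, 253.8]]
175 [236.32 248.26] [ 9.89 26.4 ] 98.7 [[223.8, 243.6], [249.7, 253.4]]
190 [236.3  248.19] [ 9.34 25.89] 98.6 [[224.1, 243.8], [249.4, 253.1]]
[[ 62  61  62  62  61  61  61  61  61  61  62  61  62  61  62]
 [ 61  62  62  63  63  62  61
[... 279 characters left out ...]
5  62]
 [ 76 191 240 242 218 146 161 166 166 160 132 139 124  90  64]
 [ 97 186 235 241 232 186 163 163 159 155 135 168 191 143  81]
 [144 174 226 236 238 226 205 186 164 156 145 187 230 203 114]
 [196 156 212 229 237 236 232 224 207 201 199 219 239 230 148]
 [219 133 179 216 229 235 237 236 230 229 230 234 238 231 159]
 [213 110 135 180 209 225 230 233 231 230 230 230 227 214 141]
 [182  97 107 139 166 197 212 221 222 220 217 212 198 173 113]
 [151  94 104 119 132 151 169 190 196 195 191 181 164 137  92]
 [134  97 109 121 124 127 136 149 151 154 156 149 132 104  77]
 [128 102 119 127 131 129 130 128 123 123 122 116 101  78  92]
 [126 108 130 135 140 139 138 129 120 113 109 102  86  74 142]]
```

```bash
cat > m3.py <<'E'
from h import *
s=ctrl.get_image("scene");t=ctrl.get_image("top")
r=lambda a:np.round(a,1).tolist()
bt=np.array([733.0,-30.2,92]);bs=np.array([734.6,-28.3,92]);H=np.array([733.8,-29.3])
lean=np.array([-.976,.216])
for ps in[(236.6,246.2),(236.6,246.7),(236.6,247.2),(236.3,248.3)]:
  for pt in [(270.7,148.1),(270.6,148.4)]:
    best=min(np.arange(92,120,.25),key=lambda z:abs(((onz(t,[pt],z)[0]-bt)-(onz(s,[ps],z)[0]-bs))[:2]@lean))
    dt=(onz(t,[pt],best)[0]-bt)[:2];ds=(onz(s,[ps],best)[0]-bs)[:2]
    d=dt@lean;print(ps,pt,"z",best,"d",r(d),"lat",r([dt@[.216,.976],ds@[.216,.976]]),"tilt",np.degrees(np.arctan2(d,best-75)).round(1),"L",r(np.hypot(d,best-75)))
for t_ in(24,28,32):
  a=np.radians(t_);n=np.r_[lean*np.sin(a),np.cos(a)];c=np.r_[H,75]+36*n
  u=np.cross(n,[0,0,1]);u/=np.linalg.norm(u);v=np.cross(n,u);g=np.linspace(0,6.283,60)[:,None]
  for nm,d in(("s",s),("t",t)):
    e=cv2.fitEllipse(np.float32(proj(d,c+32*(np.cos(g)*u+np.sin(g)*v))));print(t_,nm,np.round(e[0],2),np.round(e[1],2),round(e[2],1))
print(t["pixels"][138:160,260:282].mean(2).astype(int))
E
python3 m3.py
```

```text
(236.6, 246.2) (270.7, 148.1) z 106.5 d 19.2 lat [1.3, -2.2] tilt 31.4 L 36.9
(236.6, 246.2) (270.6, 148.4) z 105.75 d 20.1 lat [1.4, -2.6] tilt 33.2 L 36.7
(236.6, 246.7) (270.7, 148.1) z 105.5 d 18.9 lat [1.4, -1.9] tilt 31.8 L 35.9
(236.6, 246.7) (270.6, 148.4) z 104.5 d 19.7 lat [1.4, -2.5] tilt 33.7 L 35.5
(236.6, 247.2) (270.7, 148.1) z 104.25 d 18.4 lat [1.5, -1.8] tilt 32.2 L 34.6
(236.6, 247.2) (270.6, 148.4) z 103.5 d 19.3 lat [1.5, -2.2] tilt 34.1 L 34.4
(236.3, 248.3) (270.7, 148.1) z 101.5 d 17.5 lat [1.7, -2.3] tilt 33.4 L 31.7
(236.3, 248.3) (270.6, 148.4) z 100.75 d 18.3 lat [1.7, -2.7] tilt 35.5 L 31.6
24 s [236.22 247.06] [ 8.54 27.05] 97.6
24 t [271.34 146.59] [18.73 18.9 ] 6.8
28 s [236.62 246.81] [ 6.79 26.99] 99.0
28 t [271.11 147.27] [18.65 18.81] 154.7
32 s [237.02 246.63] [ 5.03 26.92] 100.5
32 t [270.88 147.95] [18.42 18.76] 131.1
[[ 29  74 230 254 196 108  97  98 101 112 122 124 121 115 133 108  64  49
   41  36  35  33]
 [ 32 108 232 245 180 104 116 150 163 183 210 214 209 186 166 131 106  90
   74  62  50  40]
 [ 52 178 243 207 122 129 195 245 250 247 246
[... 1115 characters left out ...]
7  73  57  60 160 236 246 245
  246 201 124 211]
 [ 94  66  78 212 245 245 245 242 199 136  88 106 127 157 231 246 246 247
  234 160  88 100]
 [101  79  55 111 216 245 246 246 246 241 210 228 246 247 246 246 247 244
  195 115  83  90]
 [105 102  73  54 109 217 242 245 245 246 245 245 246 245 246 246 243 189
  108  85  90  96]
 [107 106  77  52  56 103 181 229 241 242 246 247 245 244 241 212 147  88
   78  74  87  96]
 [106 104  86  64  59  57  71 106 171 203 234 243 225 184 152 102  62  77
   90  84  90  95]
 [107 107 104  86  67  59  51  48  62  74  84  90  80  68  59  51  57  84
   92  88  93  96]
 [108 106 107 106  86  69  57  48  49  49  45  46  48  48  48  59  84  91
   95  95  95  97]]
```

Estimates: vent pot (487,−165), sealed pot (494,−284), nest (531,235), lens ≈ (715.5,−25.3,106) with about 30.5° tilt leaning along (−.976,.216). I'll start moving now and centre the pot by squeezing it along two perpendicular directions.

```bash
cat > go.py <<'E'
# usage: go.py x y z yaw_deg [tilt_deg]  -> row from the measured pose (cm, rad); tool z = -(tilted axis)
import sys
from h import *
from scipy.spatial.transform import Rotation as Ro
a=list(map(float,sys.argv[1:]));s=ctrl.read_state()
R0=Ro.from_euler("xyz",s["tool_rot"])
T=Ro.from_euler("z",a[3],degrees=True)*Ro.from_euler("x",np.pi)
if len(a)>4:
    T=Ro.from_rotvec(np.radians(a[4])*np.cross([0,0,1],[-.976,.216,0]))*T
print("row",np.round(R0.inv().apply(np.array(a[:3])-s["eef_pos"])/10,2),np.round((R0.inv()*T).as_rotvec(),3))
print("q",np.round(s["qpos"],2),"t",round(s["clock"],2),"pos",np.round(s["eef_pos"],1),"w",round(s["width"],1),"F",np.round(s["force"],1))
E
```

send_rows --rows '[[[40.8, -33.5, 10, 0, 0, 0], [40.8, -33.5, 10, 0, 0, 0], [40.8, -33.5, 10, 0, 0, 0], [40.8, -33.5, 10, 0, 0, 0], [40.8, -33.5, 10, 0, 0, 0], [40.8, -33.5, 10, 0, 0, 0], [40.8, -33.5, 10, 0, 0, 0], [40.8, -33.5, 10, 0, 0, 0], [40.8, -33.5, 10, 0, 0, 0], [40.8, -33.5, 10, 0, 0, 0]]]' --grip 0

```text
clock: 1.4
eef_pos: [469.7, -195.9, 210.8]
tool_rot: [3.141, -0.001, 0.329]
force: [1.4, 0.2, -0.2]
width: 85.5
gripper_force: 0.0
```

```bash
python3 go.py 487 -165 108 18.8
```

```text
row [ 2.63 -2.38 10.28] [ 0.001 -0.001  0.   ]
q [ 0.3   0.57  0.05  2.   -0.05  0.58 -0.85] t 1.4 pos [ 469.7 -195.9  210.8] w 85.5 F [ 1.4  0.2 -0.2]
```

send_rows --rows '[[[2.6, -2.4, 5, 0, 0, 0], [2.6, -2.4, 5, 0, 0, 0], [2.6, -2.4, 5, 0, 0, 0]]]'

```text
clock: 1.7
eef_pos: [485.0, -165.0, 159.5]
tool_rot: [-3.139, 0.003, 0.332]
force: [-0.5, -0.4, 0.0]
width: 85.7
gripper_force: 0.0
```

```bash
python3 go.py 487 -165 108 18.8
```

```text
row [0.21 0.07 5.14] [-0.002  0.003  0.003]
q [ 0.24  0.66  0.05  2.02 -0.07  0.47 -0.9 ] t 1.7 pos [ 485.  -165.   159.5] w 85.7 F [-0.5 -0.4  0. ]
```

send_rows --rows '[[[0.2, 0, 2.6, 0, 0, 0], [0.2, 0, 4.5, 0, 0, 0], [0.2, 0, 5.1, 0, 0, 0], [0.2, 0, 5.1, 0, 0, 0]]]'

```text
clock: 2.1
eef_pos: [486.8, -167.5, 110.2]
tool_rot: [3.141, 0.001, 0.326]
force: [0.1, -0.6, -0.6]
width: 85.7
gripper_force: 0.0
```

send_rows --rows '[[[0, 0, 0, 0, 0, 0], [0, 0, 0, 0, 0, 0], [0, 0, 0, 0, 0, 0], [0, 0, 0, 0, 0, 0], [0, 0, 0, 0, 0, 0], [0, 0, 0, 0, 0, 0], [0, 0, 0, 0, 0, 0], [0, 0, 0, 0, 0, 0]]]' --grip 255

```text
clock: 2.9
eef_pos: [487.9, -166.1, 111.1]
tool_rot: [3.14, -0.001, 0.329]
force: [-1.1, -0.1, 6.6]
width: 45.2
gripper_force: 60.4
```

```bash
python3 go.py 487 -165 108 108.8;python3 - <<'E'
from h import *
o=[]
for n,x,y,w,h in(("scene",140,160,100,75),("top",270,185,100,75)):
    d=ctrl.get_image(n);o.append(cv2.resize(np.ascontiguousarray(d["pixels"][y:y+h,x:x+w,::-1]),(400,300),interpolation=cv2.INTER_CUBIC))
cv2.imwrite("pics/g1.png",np.hstack(o))
E
```

```text
row [-0.05 -0.13  0.31] [ 0.002 -0.    -1.57 ]
q [ 0.25  0.75  0.04  2.04 -0.07  0.36 -0.9 ] t 2.9 pos [ 487.9 -166.1  111.1] w 45.2 F [-1.1 -0.1  6.6]
```

View pics/g1.png

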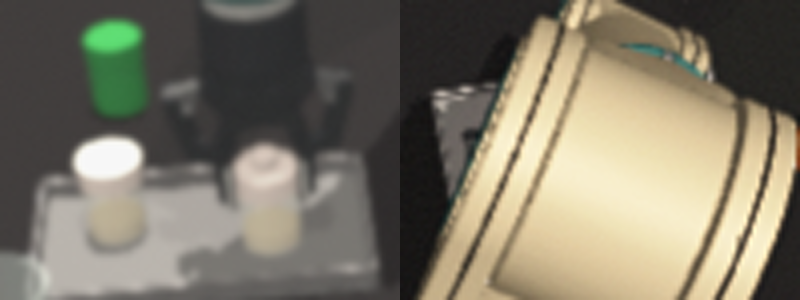

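send_rows --rows '[[[0, 0, -0.1, 0, 0, 0], [0, 0, -0.1, 0, 0, 0], [0, 0, -0.1, 0, 0, 0], [0, 0, -0.1, 0, 0, -0.15], [0, 0, -0.1, 0, 0, -0.3], [0, 0, -0.1, 0, 0, -0.45], [0, 0, -0.1, 0, 0, -0.6], [0, 0, -0.1, 0, 0, -0.75], [0, 0, -0.1, 0, 0, -0.9], [0, 0, -0.1, 0, 0, -1.05]]]' --grip 0

```text
clock: 4.0
eef_pos: [487.3, -165.8, 110.8]
tool_rot: [-3.141, 0.0, 1.385]
force: [-0.3, -0.0, -0.1]
width: 85.2
gripper_force: 0.0
```

send_rows --rows '[[[0, 0, 0, 0, 0, -0.15], [0, 0, 0, 0, 0, -0.3], [0, 0, 0, 0, 0, -0.45], [0, 0, 0, 0, 0, -0.52], [0, 0, 0, 0, 0, -0.52]]]'

```text
clock: 4.5
eef_pos: [487.2, -166.0, 110.7]
tool_rot: [-3.142, -0.0, 1.899]
force: [-0.0, 0.2, 0.8]
width: 85.5
gripper_force: 0.0
```

```bash
python3 go.py 487.9 -166.1 112 108.8
```

```text
row [-0.03  0.06 -0.13] [-0. -0. -0.]
q [ 0.49  0.77 -0.32  2.03  0.55  0.43  0.07] t 4.5 pos [ 487.2 -166.   110.7] w 85.5 F [-0.   0.2  0.8]
```

send_rows --rows '[[[0, 0, -0.1, 0, 0, 0], [0, 0, -0.1, 0, 0, 0], [0, 0, -0.1, 0, 0, 0], [0, 0, -0.1, 0, 0, 0], [0, 0, -0.1, 0, 0, 0], [0, 0, -0.1, 0, 0, 0], [0, 0, -0.1, 0, 0, 0], [0, 0, -0.1, 0, 0, 0]]]' --grip 255

```text
clock: 5.3
eef_pos: [487.2, -165.9, 112.2]
tool_rot: [-3.141, 0.0, 1.898]
force: [-1.9, 0.2, 5.1]
width: 45.6
gripper_force: 60.6
```

send_rows --rows '[[[0, 0, -0.5, 0, 0, 0], [0, 0, -1.5, 0, 0, 0], [0, 0, -3, 0, 0, 0], [0, 0, -4.5, 0, 0, 0], [0, 0, -6, 0, 0, 0], [0, 0, -7, 0, 0, 0], [0, 0, -7.5, 0, 0, 0], [0, 0, -7.5, 0, 0, 0]]]'

```text
clock: 6.1
eef_pos: [487.6, -165.9, 187.5]
tool_rot: [3.141, 0.001, 1.899]
force: [-0.3, -1.1, -1.2]
width: 45.8
gripper_force: 61.4
```

```bash
python3 go.py 531 235.3 187 108.8
```

```text
row [36.59 17.02  0.04] [ 0.001  0.001 -0.   ]
q [ 0.56  0.64 -0.43  1.99  0.46  0.6   0.15] t 6.1 pos [ 487.6 -165.9  187.5] w 45.8 F [-0.3 -1.1 -1.2]
```

send_rows --rows '[[[0.7, 0.3, 0, 0, 0, 0], [2.2, 1.0, 0, 0, 0, 0], [4.4, 2.0, 0, 0, 0, 0], [7.3, 3.4, 0, 0, 0, 0], [10.2, 4.8, 0, 0, 0, 0], [13.5, 6.3, 0, 0, 0, 0], [16.8, 7.8, 0, 0, 0, 0], [20.1, 9.4, 0, 0, 0, 0], [23.4, 10.9, 0, 0, 0, 0], [26.7, 12.4, 0, 0, 0, 0]]]'

```text
clock: 7.1
eef_pos: [518.0, 129.1, 186.0]
tool_rot: [-3.14, -0.0, 1.9]
force: [1.0, 0.0, -1.6]
width: 45.4
gripper_force: 61.4
```

send_rows --rows '[[[2.9, 1.4, 0, 0, 0, 0], [5.5, 2.6, 0, 0, 0, 0], [7.7, 3.6, 0, 0, 0, 0], [9.2, 4.3, 0, 0, 0, 0], [9.9, 4.6, 0, 0, 0, 0], [9.9, 4.6, 0, 0, 0, 0], [9.9, 4.6, 0, 0, 0, 0]]]'

```text
clock: 7.8
eef_pos: [530.3, 233.9, 186.5]
tool_rot: [-3.14, 0.001, 1.898]
force: [-0.6, -0.6, -0.6]
width: 45.3
gripper_force: 61.4
```

```bash
python3 go.py 531 235.3 187 108.8; python3 - <<'E'
from h import *
o=[]
for n,x,y,w,h in(("scene",290,170,100,75),("top",140,160,100,75)):
    d=ctrl.get_image(n);o.append(cv2.resize(np.ascontiguousarray(d["pixels"][y:y+h,x:x+w,::-1]),(400,300),interpolation=cv2.INTER_CUBIC))
cv2.imwrite("pics/n1.png",np.hstack(o))
E
```

```text
row [ 0.11  0.11 -0.05] [-0.001  0.001 -0.001]
q [-0.23  0.71 -0.38  1.82  0.38  0.69 -0.49] t 7.8 pos [530.3 233.9 186.5] w 45.3 F [-0.6 -0.6 -0.6]
```

View pics/n1.png

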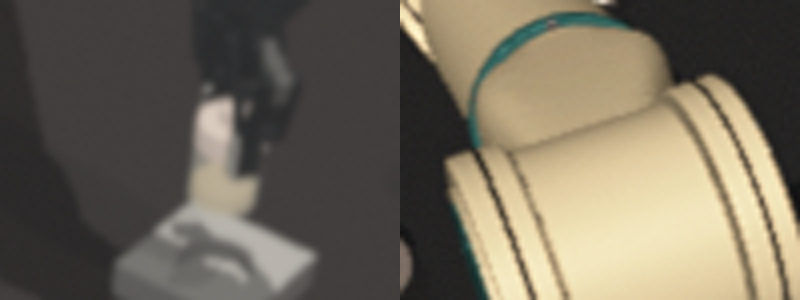

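send_rows --rows '[[[0.1, 0.1, 0.8, 0, 0, 0], [0.1, 0.1, 2, 0, 0, 0], [0.1, 0.1, 3.2, 0, 0, 0], [0.1, 0.1, 4, 0, 0, 0], [0.1, 0.1, 4.3, 0, 0, 0], [0.1, 0.1, 4.3, 0, 0, 0]]]'

```text
clock: 8.5
eef_pos: [530.7, 236.6, 143.0]
tool_rot: [-3.14, 0.0, 1.899]
force: [-0.8, -0.3, -1.1]
width: 45.7
gripper_force: 61.4
```

send_rows --rows '[[[0, 0, 0.3, 0, 0, 0], [0, 0, 0.6, 0, 0, 0], [0, 0, 0.9, 0, 0, 0], [0, 0, 1.2, 0, 0, 0], [0, 0, 1.2, 0, 0, 0]]]'

```text
clock: 9.0
eef_pos: [530.8, 236.6, 131.5]
tool_rot: [-3.141, 0.0, 1.899]
force: [-0.1, -0.3, -0.6]
width: 45.8
gripper_force: 61.4
```

```bash
python3 go.py 531 235.3 118.5 108.8
```

```text
row [-0.13 -0.02  1.3 ] [-0.001  0.    -0.   ]
q [-0.26  0.79 -0.33  1.84  0.43  0.59 -0.53] t 9.0 pos [530.8 236.6 131.5] w 45.8 F [-0.1 -0.3 -0.6]
```

Base is at about 23 mm, inside the mouth, with no contact force. I'll lower it the rest of the way slowly.

send_rows --rows '[[[0, 0, 0.3, 0, 0, 0], [0, 0, 0.6, 0, 0, 0], [0, 0, 0.8, 0, 0, 0], [0, 0, 1.0, 0, 0, 0], [0, 0, 1.1, 0, 0, 0], [0, 0, 1.15, 0, 0, 0], [0, 0, 1.15, 0, 0, 0]]]'

```text
clock: 9.7
eef_pos: [531.0, 236.8, 120.3]
tool_rot: [3.142, -0.0, 1.899]
force: [-0.1, 0.6, -1.6]
width: 45.9
gripper_force: 61.4
```

send_rows --rows '[[[0, 0, 0.1, 0, 0, 0], [0, 0, 0.15, 0, 0, 0], [0, 0, 0.2, 0, 0, 0], [0, 0, 0.2, 0, 0, 0]]]'

```text
clock: 10.1
eef_pos: [531.0, 236.7, 118.4]
tool_rot: [3.142, 0.0, 1.899]
force: [0.0, -0.8, -1.4]
width: 45.1
gripper_force: 61.4
```

send_rows --rows '[[[0, 0, 0.05, 0, 0, 0], [0, 0, 0.1, 0, 0, 0], [0, 0, 0.15, 0, 0, 0], [0, 0, 0.15, 0, 0, 0]]]'

```text
clock: 10.5
eef_pos: [531.0, 236.8, 118.1]
tool_rot: [3.141, 0.0, 1.899]
force: [-3.1, -1.4, 8.8]
width: 45.4
gripper_force: 62.5
```

The pot is on the floor: contact force rose and the height matches the prediction. I'll release, lift and move to the sealed pot.

send_rows --rows '[[[0, 0, 0, 0, 0, 0], [0, 0, 0, 0, 0, 0], [0, 0, 0, 0, 0, 0], [0, 0, 0, 0, 0, 0], [0, 0, -2, 0, 0, 0], [0, 0, -5, 0, 0, 0], [0, 0, -9, 0, 0, 0], [0, 0, -10, 0, 0, 0], [0, 0, -10, 0, 0, 0]]]' --grip 0

```text
clock: 11.4
eef_pos: [531.9, 237.2, 218.6]
tool_rot: [3.138, -0.0, 1.899]
force: [0.3, -0.1, -0.3]
width: 85.7
gripper_force: 0.0
```

```bash
python3 go.py 493 -285 218 108.8
```

```text
row [-4.818e+01 -2.049e+01 -4.000e-02] [ 0.004 -0.    -0.   ]
q [-0.21  0.66 -0.4   1.79  0.36  0.76 -0.47] t 11.4 pos [531.9 237.2 218.6] w 85.7 F [ 0.3 -0.1 -0.3]
```

send_rows --rows '[[[-48.1, -20.4, 0, 0, 0, 0], [-48.1, -20.4, 0, 0, 0, 0], [-48.1, -20.4, 0, 0, 0, 0], [-48.1, -20.4, 0, 0, 0, 0], [-48.1, -20.4, 0, 0, 0, 0], [-48.1, -20.4, 0, 0, 0, 0], [-48.1, -20.4, 0, 0, 0, 0], [-48.1, -20.4, 0, 0, 0, 0], [-48.1, -20.4, 0, 0, 0, 0], [-48.1, -20.4, 0, 0, 0, 0]]]'

```text
clock: 12.4
eef_pos: [493.1, -263.7, 215.1]
tool_rot: [-3.14, -0.002, 1.899]
force: [0.9, 0.1, -0.2]
width: 85.2
gripper_force: 0.0
```

```bash
python3 go.py 494 -284 112 108.8; python3 - <<'E'
from h import *
o=[]
for n,x,y,w,h in(("scene",290,190,100,75),("top",140,160,100,75)):
    d=ctrl.get_image(n);o.append(cv2.resize(np.ascontiguousarray(d["pixels"][y:y+h,x:x+w,::-1]),(400,300),interpolation=cv2.INTER_CUBIC))
cv2.imwrite("pics/n2.png",np.hstack(o))
E
```

```text
row [-1.97 -0.55 10.31] [-0.002 -0.002 -0.   ]
q [ 0.74  0.65 -0.46  1.85  0.41  0.74  0.38] t 12.4 pos [ 493.1 -263.7  215.1] w 85.2 F [ 0.9  0.1 -0.2]
```

View pics/n2.png

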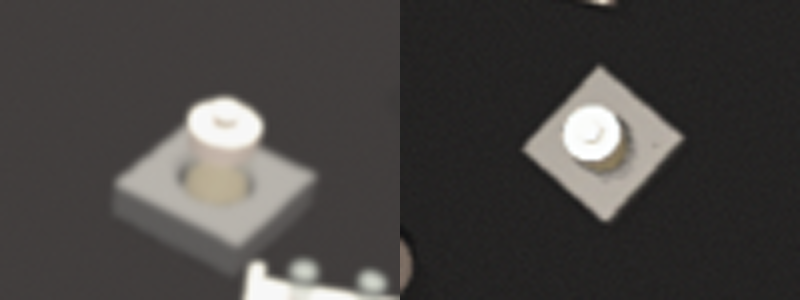

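The vented pot stands upright in the recess. Now the sealed pot.

send_rows --rows '[[[-2, -0.5, 4, 0, 0, 0], [-2, -0.5, 4, 0, 0, 0], [-2, -0.5, 4, 0, 0, 0], [-2, -0.5, 4, 0, 0, 0]]]'

```text
clock: 12.9
eef_pos: [496.7, -281.0, 177.3]
tool_rot: [3.141, -0.001, 1.901]
force: [-0.4, 0.1, 0.3]
width: 85.2
gripper_force: 0.0
```

```bash
python3 go.py 494 -284 112 108.8
```

```text
row [-0.2  -0.36  6.53] [ 0.001 -0.001  0.002]
q [ 0.74  0.72 -0.43  1.85  0.45  0.67  0.38] t 12.9 pos [ 496.7 -281.   177.3] w 85.2 F [-0.4  0.1  0.3]
```

send_rows --rows '[[[-0.2, -0.35, 3, 0, 0, 0], [-0.2, -0.35, 5.5, 0, 0, 0], [-0.2, -0.35, 6.6, 0, 0, 0], [-0.2, -0.35, 6.6, 0, 0, 0], [-0.2, -0.35, 6.6, 0, 0, 0]]]'

```text
clock: 13.4
eef_pos: [494.5, -285.1, 112.1]
tool_rot: [3.14, 0.001, 1.9]
force: [-0.2, -0.8, 0.4]
width: 85.8
gripper_force: 0.0
```

send_rows --rows '[[[0, 0, 0, 0, 0, 0], [0, 0, 0, 0, 0, 0], [0, 0, 0, 0, 0, 0], [0, 0, 0, 0, 0, 0], [0, 0, 0, 0, 0, 0], [0, 0, 0, 0, 0, 0], [0, 0, 0, 0, 0, 0], [0, 0, 0, 0, 0, 0]]]' --grip 255

```text
clock: 14.2
eef_pos: [493.6, -286.0, 111.9]
tool_rot: [3.141, 0.001, 1.898]
force: [-2.0, 0.6, 6.9]
width: 45.9
gripper_force: 60.2
```

send_rows --rows '[[[0, 0, 0, 0, 0, 0], [0, 0, 0, 0, 0, 0], [0, 0, 0, 0, 0, 0], [0, 0, 0, 0, 0, 0.15], [0, 0, 0, 0, 0, 0.3], [0, 0, 0, 0, 0, 0.45], [0, 0, 0, 0, 0, 0.6], [0, 0, 0, 0, 0, 0.75], [0, 0, 0, 0, 0, 0.9], [0, 0, 0, 0, 0, 1.05]]]' --grip 0

```text
clock: 15.2
eef_pos: [493.6, -285.3, 110.8]
tool_rot: [-3.142, -0.0, 0.843]
force: [0.1, 0.2, -0.4]
width: 85.3
gripper_force: 0.0
```

send_rows --rows '[[[0, 0, 0, 0, 0, 0.15], [0, 0, 0, 0, 0, 0.3], [0, 0, 0, 0, 0, 0.45], [0, 0, 0, 0, 0, 0.52], [0, 0, 0, 0, 0, 0.52]]]'

```text
clock: 15.7
eef_pos: [493.6, -285.2, 110.7]
tool_rot: [-3.142, 0.0, 0.329]
force: [0.6, -0.2, 0.5]
width: 85.5
gripper_force: 0.0
```

send_rows --rows '[[[0, 0, 0, 0, 0, 0], [0, 0, 0, 0, 0, 0], [0, 0, 0, 0, 0, 0], [0, 0, 0, 0, 0, 0], [0, 0, 0, 0, 0, 0], [0, 0, 0, 0, 0, 0], [0, 0, 0, 0, 0, 0], [0, 0, 0, 0, 0, 0]]]' --grip 255

```text
clock: 16.5
eef_pos: [493.5, -285.5, 111.1]
tool_rot: [3.142, -0.0, 0.329]
force: [-0.7, 0.5, 4.7]
width: 45.6
gripper_force: 61.2
```

```bash
python3 go.py 494 -284 250 -12.5
```

```text
row [  0.09  -0.12 -13.89] [-0.    -0.     0.547]
q [ 0.46  0.79  0.03  1.88 -0.05  0.47 -0.72] t 16.5 pos [ 493.5 -285.5  111.1] w 45.6 F [-0.7  0.5  4.7]
```

send_rows --rows '[[[0, 0, -0.5, 0, 0, 0], [0, 0, -1.5, 0, 0, 0], [0, 0, -3.5, 0, 0, 0.1], [0, 0, -6.5, 0, 0, 0.2], [0, 0, -9.5, 0, 0, 0.3], [0, 0, -12.5, 0, 0, 0.4], [0, 0, -15, 0, 0, 0.5], [0, 0, -17, 0, 0, 0.54], [0, 0, -18, 0, 0, 0.547], [0, 0, -18, 0, 0, 0.547]]]'

```text
clock: 17.5
eef_pos: [494.0, -285.7, 292.3]
tool_rot: [3.141, -0.003, -0.217]
force: [0.9, 0.0, -1.4]
width: 45.4
gripper_force: 61.6
```

```bash
python3 go.py 593.2 1.8 318.8 -12.5 30.5
```

```text
row [  3.49 -30.22  -2.66] [0.001 0.529 0.001]
q [ 0.32  0.54  0.24  1.76 -0.16  0.86 -1.15] t 17.5 pos [ 494.  -285.7  292.3] w 45.4 F [ 0.9  0.  -1.4]
```

send_rows --rows '[[[0.1, -0.6, 0, 0, 0.01, 0], [0.3, -2.2, -0.2, 0, 0.04, 0], [0.5, -4.8, -0.4, 0, 0.09, 0], [0.9, -7.8, -0.7, 0, 0.15, 0], [1.3, -11, -1, 0, 0.2, 0], [1.6, -14, -1.2, 0, 0.26, 0], [2, -17.2, -1.5, 0, 0.31, 0], [2.4, -20.5, -1.8, 0, 0.37, 0], [2.7, -23.5, -2, 0, 0.42, 0], [3.1, -26.3, -2.3, 0, 0.47, 0]]]'

```text
clock: 18.5
eef_pos: [579.7, -33.4, 312.2]
tool_rot: [-3.142, -0.468, -0.217]
force: [0.3, -0.7, -1.8]
width: 45.6
gripper_force: 61.6
```

```bash
python3 go.py 593.2 1.8 318.8 -12.5 30.5
```

```text
row [ 0.8  -3.72 -0.33] [-0.001  0.064  0.001]
q [-0.31  0.41  0.36  2.07 -0.17  0.23 -1.64] t 18.5 pos [579.7 -33.4 312.2] w 45.6 F [ 0.3 -0.7 -1.8]
```

```bash
python3 go.py 603.2 -0.4 301.5 -12.5 30.5;python3 go.py 613.0 -2.6 284.3 -12.5 30.5
```

```text
row [ 0.93 -3.73  1.67] [-0.001  0.064  0.001]
q [-0.31  0.41  0.36  2.07 -0.17  0.23 -1.64] t 18.5 pos [579.7 -33.4 312.2] w 45.6 F [ 0.3 -0.7 -1.8]
row [ 1.05 -3.72  3.66] [-0.001  0.064  0.001]
q [-0.31  0.41  0.36  2.07 -0.17  0.23 -1.64] t 18.5 pos [579.7 -33.4 312.2] w 45.6 F [ 0.3 -0.7 -1.8]
```

send_rows --rows '[[[0.3, -1.5, 0, 0, 0.02, 0], [0.6, -2.7, 0, 0, 0.04, 0], [0.8, -3.5, 0.4, 0, 0.055, 0], [0.8, -3.7, 0.8, 0, 0.064, 0], [0.8, -3.7, 1.3, 0, 0.064, 0], [0.8, -3.7, 1.7, 0, 0.064, 0], [0.8, -3.7, 1.7, 0, 0.064, 0]]]'

```text
clock: 19.2
eef_pos: [602.1, -1.8, 300.1]
tool_rot: [3.14, -0.53, -0.216]
force: [0.3, 0.1, -1.6]
width: 45.6
gripper_force: 61.8
```

```bash
python3 go.py 613.0 -2.6 284.3 -12.5 30.5
```

```text
row [ 0.13 -0.17  1.91] [0.001 0.002 0.002]
q [-0.61  0.53  0.72  2.07 -1.02  0.24 -0.89] t 19.2 pos [602.1  -1.8 300.1] w 45.6 F [ 0.3  0.1 -1.6]
```

send_rows --rows '[[[0.1, -0.1, 0.4, 0, 0, 0], [0.1, -0.1, 0.8, 0, 0, 0], [0.1, -0.1, 1.2, 0, 0, 0], [0.1, -0.1, 1.6, 0, 0, 0], [0.1, -0.1, 1.8, 0, 0, 0], [0.1, -0.1, 1.9, 0, 0, 0], [0.1, -0.1, 1.9, 0, 0, 0]]]'

```text
clock: 19.9
eef_pos: [614.8, -3.7, 288.4]
tool_rot: [3.141, -0.531, -0.219]
force: [0.6, 0.4, -2.2]
width: 45.6
gripper_force: 61.8
```

```bash
python3 go.py 613.0 -2.6 284.3 -12.5 30.5; python3 - <<'E'
from h import *
o=[]
for n,x,y,w,h in(("scene",190,180,100,112),("top",225,110,100,112)):
    d=ctrl.get_image(n);np.save(n+"f.npy",d["pixels"]);f=4;c=cv2.resize(np.ascontiguousarray(d["pixels"][y:y+h,x:x+w,::-1]),None,fx=f,fy=f,interpolation=cv2.INTER_CUBIC)
    nn=np.array([-.495,.1096,.862]);V=np.array([666,-14.3,192.]);P=proj(d,[V-100*nn,V,V+66*nn])
    cv2.polylines(c,[np.int32((P-[x,y]+.5)*f)],False,(0,0,255),1)
    for q in P: cv2.circle(c,tuple(int(v) for v in (q-[x,y]+.5)*f),3,(0,255,0),1)
    print(n,P.round(1).tolist());o.append(c)
cv2.imwrite("pics/f1.png",np.hstack(o))
E
```

```text
row [-0.38 -0.07  0.25] [ 0.001  0.001 -0.   ]
q [-0.59  0.56  0.7   2.05 -1.1   0.23 -0.82] t 19.9 pos [614.8  -3.7 288.4] w 45.6 F [ 0.6  0.4 -2.2]
scene [[237.0, 246.5], [244.4, 205.4], [249.3, 177.9]]
top [[270.9, 147.9], [267.0, 153.0], [264.1, 156.8]]
```

View pics/f1.png

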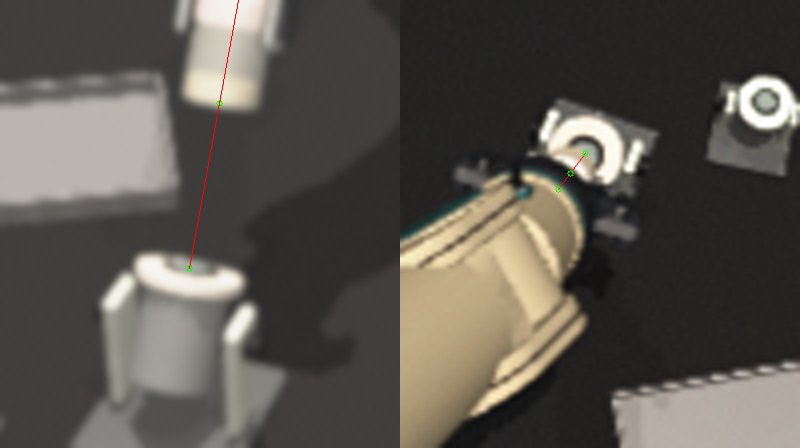

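Already close, but joints 5 and 6 are at their range ends in this arm branch. I'll back off, turn the tool half a turn (same pot pose) to get the other elbow branch, and come in again.

```bash
python3 go.py 575 0 340 -12.5 5
```

```text
row [-0.8   0.51 -6.45] [ 0.001 -0.444 -0.   ]
q [-0.59  0.56  0.7   2.05 -1.1   0.23 -0.82] t 20.0 pos [614.7  -3.6 288.5] w 45.7 F [ 0.3  0.6 -0.9]
```

send_rows --rows '[[[0, 0, -0.8, 0, 0, 0], [0, 0.1, -2, 0, -0.04, 0], [-0.2, 0.2, -3.5, 0, -0.1, 0], [-0.4, 0.3, -5, 0, -0.18, 0], [-0.6, 0.4, -6, 0, -0.27, 0], [-0.8, 0.5, -6.4, 0, -0.36, 0], [-0.8, 0.5, -6.4, 0, -0.42, 0], [-0.8, 0.5, -6.4, 0, -0.444, 0], [-0.8, 0.5, -6.4, 0, -0.444, 0]]]'

```text
clock: 20.9
eef_pos: [576.0, -0.1, 339.5]
tool_rot: [3.14, -0.088, -0.218]
force: [-0.5, -0.4, -1.4]
width: 45.4
gripper_force: 61.8
```

send_rows --rows '[[[0, 0, 0, 0, 0, -0.06], [0, 0, 0, 0, 0, -0.18], [0, 0, 0, 0, 0, -0.33], [0, 0, 0, 0, 0, -0.48], [0, 0, 0, 0, 0, -0.63], [0, 0, 0, 0, 0, -0.78], [0, 0, 0, 0, 0, -0.93], [0, 0, 0, 0, 0, -1.08], [0, 0, 0, 0, 0, -1.23], [0, 0, 0, 0, 0, -1.38]]]'

```text
clock: 21.9
eef_pos: [575.0, 0.2, 339.6]
tool_rot: [3.055, -0.016, 1.168]
force: [0.1, -0.5, -1.8]
width: 45.7
gripper_force: 61.8
```

send_rows --rows '[[[0, 0, 0, 0, 0, -0.15], [0, 0, 0, 0, 0, -0.3], [0, 0, 0, 0, 0, -0.45], [0, 0, 0, 0, 0, -0.6], [0, 0, 0, 0, 0, -0.75], [0, 0, 0, 0, 0, -0.9], [0, 0, 0, 0, 0, -1.05], [0, 0, 0, 0, 0, -1.2], [0, 0, 0, 0, 0, -1.35], [0, 0, 0, 0, 0, -1.5]]]'

```text
clock: 22.9
eef_pos: [575.0, 0.1, 339.5]
tool_rot: [3.12, 0.085, 2.666]
force: [-0.6, 1.0, -1.9]
width: 45.1
gripper_force: 61.8
```

```bash
python3 go.py 593.2 1.8 318.8 167.5 30.5
```

```text
row [-1.36  0.94  2.22] [-0.058 -0.442 -0.252]
q [-0.23  0.46  0.25  1.76 -0.12  0.86  1.16] t 22.9 pos [5.750e+02 1.000e-01 3.395e+02] w 45.1 F [-0.6  1.  -1.9]
```

```bash
python3 go.py 593.2 1.8 318.8 152.8 22
```

```text
row [-1.36  0.94  2.22] [-0.076 -0.286  0.001]
q [-0.23  0.46  0.25  1.76 -0.12  0.86  1.16] t 22.9 pos [5.750e+02 1.000e-01 3.395e+02] w 45.1 F [-0.6  1.  -1.9]
```

send_rows --rows '[[[-0.2, 0.1, 0.3, -0.01, -0.03, 0], [-0.5, 0.3, 0.7, -0.02, -0.09, 0], [-0.8, 0.5, 1.2, -0.04, -0.16, 0], [-1.1, 0.7, 1.7, -0.06, -0.22, 0], [-1.3, 0.9, 2.1, -0.07, -0.27, 0], [-1.4, 0.9, 2.2, -0.076, -0.286, 0], [-1.4, 0.9, 2.2, -0.076, -0.286, 0]]]'

```text
clock: 23.6
eef_pos: [593.0, 1.3, 318.8]
tool_rot: [3.04, 0.368, 2.643]
force: [-0.1, 0.3, -1.5]
width: 45.6
gripper_force: 61.8
```

send_rows --rows '[[[0, 0, 0, 0, 0, -0.06], [0, 0, 0, 0, 0, -0.18], [0, 0, 0, 0, 0, -0.32], [0, 0, 0, 0, 0, -0.44], [0, 0, 0, 0, 0, -0.5], [0, 0, 0, 0, 0, -0.5]]]'

```text
clock: 24.2
eef_pos: [594.0, 0.7, 319.4]
tool_rot: [-3.046, 0.371, -3.105]
force: [-0.2, 0.3, -1.5]
width: 45.7
gripper_force: 61.8
```

```bash
python3 go.py 593.2 1.8 318.8 178 30.5
```

```text
row [0.09 0.12 0.02] [ 0.03  -0.146  0.054]
q [-0.23  0.42  0.17  1.95  0.11  0.41  1.42] t 24.2 pos [594.    0.7 319.4] w 45.7 F [-0.2  0.3 -1.5]
```

```bash
python3 go.py 593.2 1.8 318.8 -158 26
```

```text
row [0.09 0.12 0.02] [ 0.027 -0.065 -0.364]
q [-0.23  0.42  0.17  1.95  0.11  0.41  1.42] t 24.2 pos [594.    0.7 319.4] w 45.7 F [-0.2  0.3 -1.5]
```

send_rows --rows '[[[0, 0, 0, 0.01, -0.02, -0.06], [0, 0, 0, 0.015, -0.04, -0.16], [0.1, 0.1, 0, 0.02, -0.055, -0.27], [0.1, 0.1, 0, 0.027, -0.065, -0.34], [0.1, 0.1, 0, 0.027, -0.065, -0.364], [0.1, 0.1, 0, 0.027, -0.065, -0.364]]]'

```text
clock: 24.8
eef_pos: [592.9, 1.9, 318.7]
tool_rot: [-2.874, 0.369, -2.709]
force: [-0.4, -0.8, -1.8]
width: 45.5
gripper_force: 61.8
```

```bash
python3 go.py 603.2 -0.4 301.5 -158 30.5
```

```text
row [-0.16 -0.11  2.01] [ 0.045 -0.065 -0.002]
q [-0.22  0.4   0.14  2.01  0.27  0.31  1.61] t 24.8 pos [592.9   1.9 318.7] w 45.5 F [-0.4 -0.8 -1.8]
```

send_rows --rows '[[[0, 0, 0.3, 0.01, -0.015, 0], [-0.1, -0.1, 0.8, 0.02, -0.03, 0], [-0.1, -0.1, 1.3, 0.03, -0.045, 0], [-0.2, -0.1, 1.8, 0.04, -0.06, 0], [-0.2, -0.1, 2, 0.045, -0.065, 0], [-0.2, -0.1, 2, 0.045, -0.065, 0]]]'

```text
clock: 25.4
eef_pos: [603.3, -0.2, 301.1]
tool_rot: [-2.821, 0.431, -2.688]
force: [0.1, -0.0, -2.0]
width: 45.9
gripper_force: 61.8
```

```bash
python3 go.py 613.0 -2.6 284.3 -158 30.5
```

```text
row [ 0.01 -0.02  1.95] [ 0.    -0.001 -0.001]
q [-0.1   0.43 -0.03  2.06  0.9   0.24  0.98] t 25.4 pos [ 6.033e+02 -2.000e-01  3.011e+02] w 45.9 F [ 0.1 -0.  -2. ]
```

The arm is in the other branch now (q5 = 0.9, with room to 4.24). Finishing the approach along the axis.

send_rows --rows '[[[0, 0, 0.3, 0, 0, 0], [0, 0, 0.7, 0, 0, 0], [0, 0, 1.1, 0, 0, 0], [0, 0, 1.5, 0, 0, 0], [0, 0, 1.8, 0, 0, 0], [0, 0, 1.95, 0, 0, 0], [0, 0, 1.95, 0, 0, 0], [0, 0, 1.95, 0, 0, 0]]]'

```text
clock: 26.2
eef_pos: [613.0, -2.0, 284.8]
tool_rot: [-2.82, 0.431, -2.686]
force: [-0.1, -0.1, -2.1]
width: 45.6
gripper_force: 61.8
```

```bash
python3 go.py 613.0 -2.6 284.3 -158 30.5; python3 - <<'E'
from h import *
from scipy.spatial.transform import Rotation as Ro
st=ctrl.read_state();z=Ro.from_euler("xyz",st["tool_rot"]).apply([0,0,1]);B=st["eef_pos"]+107.1*z
print("base",B.round(1),"axis",(-z).round(3))
o=[]
for n,x,y,w,h in(("scene",200,165,75,100),("top",245,120,75,100)):
    d=ctrl.get_image(n);np.save(n+"f.npy",d["pixels"]);f=5;c=cv2.resize(np.ascontiguousarray(d["pixels"][y:y+h,x:x+w,::-1]),None,fx=f,fy=f,interpolation=cv2.INTER_CUBIC)
    nn=-z;g=np.linspace(0,6.283,40)[:,None];u=np.cross(nn,[0,1,0]);u/=np.linalg.norm(u);v=np.cross(nn,u);C=22.5*(np.cos(g)*u+np.sin(g)*v)
    draw=lambda P,col:cv2.polylines(c,[np.int32((proj(d,P)-[x,y]+.5)*f)],False,col,1)
    draw(np.array([B-100*nn,B]),(0,0,255));draw(B+C,(0,255,0));draw(B-100*nn+C*32/22.5,(255,255,0))
    o.append(c)
cv2.imwrite("pics/f2.png",np.hstack(o))
E
```

```text
row [ 0.04 -0.04  0.05] [ 0. -0.  0.]
q [-0.06  0.47 -0.08  2.05  1.07  0.24  0.83] t 26.2 pos [613.   -2.  284.8] w 45.6 F [-0.1 -0.1 -2.1]
base [666.  -13.7 192.5] axis [-0.495  0.11   0.862]
```

View pics/f2.png

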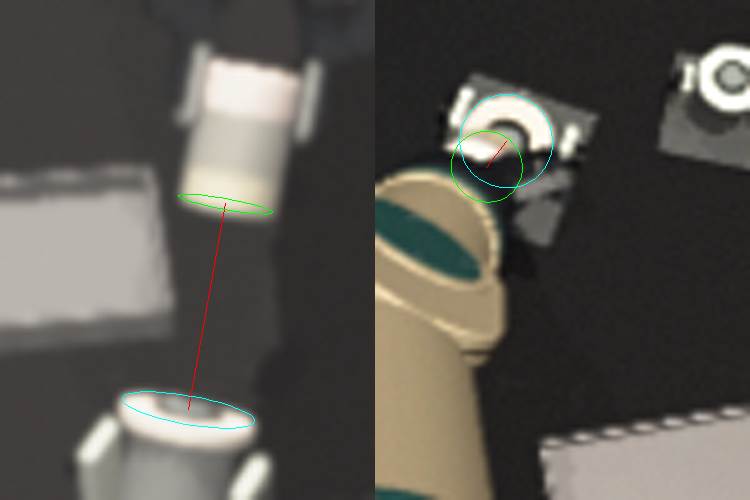

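```bash
cat > e.py <<'E'
from h import *
d=ctrl.get_image("scene");im=cv2.GaussianBlur(d["pixels"],(1,1),0).astype(float).mean(2)
B=np.array([666,-13.7,192.5]);n=np.array([-.495,.11,.862]);u=np.cross(n,[0,1,0]);u/=np.linalg.norm(u);v=np.cross(n,u)
g=np.linspace(0,2*np.pi,720)[:,None];circ=lambda c,r:proj(d,c+r*(np.cos(g)*u+np.sin(g)*v))
def cross(prof,lo,hi):  # last crossing of half level
    h=(lo+hi)/2;i=np.where((prof[:-1]-h)*(prof[1:]-h)<=0)[0];return i+(h-prof[i])/(prof[i+1]-prof[i])
P=circ(B,22.5)
for x in(242,244,246,248,250):
    pr=im[200:216,x];yp=P[np.abs(P[:,0]-x)<.3][:,1].max()
    print("base col",x,"obs",(200+cross(pr,pr[-4:].mean(),pr[:4].max())).round(2),"pred",yp.round(2))
A,C=circ(B,22.5),circ(B+40*n,22.5);s=lambda Q,f:Q[f(Q[:,0])]
for y in(190,194,198,201):
    a0,c0=s(A,np.argmin),s(C,np.argmin);a1,c1=s(A,np.argmax),s(C,np.argmax)
    pl=np.interp(y,[c0[1],a0[1]],[c0[0],a0[0]]);pr_=np.interp(y,[c1[1],a1[1]],[c1[0],a1[0]])
    r=im[y,228:264];print("row",y,"obs",(228+cross(r,r[:4].mean(),r[14:22].mean())).round(1),"pred",pl.round(1),pr_.round(1))
R=circ(B-100*n,32);print("ring pred x",R[:,0].min().round(2),R[:,0].max().round(2))
for x in(226,228,230):
    pr=im[238:248,x];print("ring back",x,(238+cross(pr,62,pr.max())).round(2),"pred",R[np.abs(R[:,0]-x)<.3][:,1].min().round(2))
for y in(246,247,248,249,250,251):
    r=im[y,218:256];print("ring row",y,(218+cross(r,65,235)).round(1))
E
python3 e.py
```

```text
base col 242 obs [206.68] pred 205.95
base col 244 obs [207.14] pred 206.34
base col 246 obs [207.41] pred 206.66
base col 248 obs [207.61] pred 206.95
base col 250 obs [207.67] pred 207.18
row 190 obs [238.4 256.7 259.1 261.3] pred 237.6 257.0
row 194 obs [237.6 255.8] pred 236.9 256.4
row 198 obs [236.9 254. ] pred 236.2 255.6
row 201 obs [236.8 252.7] pred 235.6 255.1
ring pred x 223.9 250.45
ring back 226 [243.21] pred 243.02
ring back 228 [243.11] pred 242.86
ring back 230 [243.42] pred 242.86
ring row 246 [223.3 239.5]
ring row 247 [223.2 240.  244.  247.3]
ring row 248 [220.8 222.3 223.  241.6 242.5 249.3]
ring row 249 [219.4 250.1]
ring row 250 [218.6 223.7 224.7 250.2]
ring row 251 [223.3 226.3 249.9]
```

```bash
python3 go.py 613.0 -3.8 285.4 -158 30.5
```

```text
row [ 0.05 -0.18 -0.02] [ 0. -0.  0.]
q [-0.06  0.47 -0.08  2.05  1.07  0.24  0.82] t 26.35 pos [613.   -2.  284.9] w 45.5 F [ 0.4 -0.7 -1.7]
```

send_rows --rows '[[[0.05, -0.1, 0, 0, 0, 0], [0.05, -0.18, 0, 0, 0, 0], [0.05, -0.18, 0, 0, 0, 0], [0.05, -0.18, 0, 0, 0, 0], [0.05, -0.18, 0, 0, 0, 0], [0.05, -0.18, 0, 0, 0, 0]]]'

```text
clock: 26.95
eef_pos: [613.1, -3.8, 285.0]
tool_rot: [-2.82, 0.431, -2.686]
force: [-0.2, -0.5, -0.8]
width: 45.3
gripper_force: 61.8
```

```bash
python3 go.py 613.0 -3.8 285.4 -158 30.5; python3 -c "
from cell import ctrl
print(ctrl.read_state()['qd'].round(3)); print(ctrl.finish_job())"
```

```text
row [-0.01 -0.01 -0.04] [ 0. -0.  0.]
q [-0.05  0.47 -0.09  2.05  1.07  0.24  0.83] t 26.95 pos [613.1  -3.8 285. ] w 45.3 F [-0.2 -0.5 -0.8]
[-0.001 -0.002 -0.001  0.    -0.003  0.002 -0.001]
the job is handed in; nothing more can be done
None
```

I handed the job in at 27 s: the vented pot stands upright in the nest, and the sealed pot is held still on the lens axis with its base about 100 mm from the glass, tilted 30.5° (my image estimate of the lens angle, good to a few mm and degrees).

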